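# Sweep the spilled mushrooms into the scoop pan

### The arm

A 6-joint arm with a two-finger parallel gripper is mounted at the origin on the work surface. World frame = base frame: x ahead of the robot, y to its left, z up, the work surface at z = 0. Lengths are in mm, angles in rad, forces in N, time in s.
With the tool pointing down it reaches from about 300 to 775 mm from the base axis. Payload 14.6 kg.
Tool frame: the origin (TCP) lies midway between the tips of the shut fingers; the grasp point (between the pads) lies 19 mm behind it; z points along the fingers, y is the direction in which the jaws open and shut (so a half turn about z gives the same grasp; the last joint's range is limited). The gripper opens to 94 mm and grips with 3 to 60 N. Pads are 16 mm wide; open, the fingers measure 119 mm over their backs; the gripper's body (75 mm by 177 mm) begins 78 mm behind the grasp point.
Start: joints at [1.235, 0.3, 1.521, -0, 1.321, -0.067], TCP at [146.064, 530.24, 205.446] pointing down, gripper open.
Joint ranges: [-3.03, 3.03], [-0.79, 2.21], [0.23, 2.52], [-1.04, 4.18], [0, 3.07], [-2.55, 2.55]. Speed limits (rad/s): [2.22, 2.22, 2.57, 3.14, 3.14, 3.14].

### API

Orientations are given as [roll, pitch, yaw] about the fixed x, y, z axes, in that order (R = Rz(yaw) Ry(pitch) Rx(roll)).
In Python, from cell import read_state, camera, get_calibration, sign_off gives the robot as it stands.
- The arm moves only by the tool carry_out, never from a script. Its argument "series" is a list of rows, each an object with "delta_pos": the shift along the world's x, y, z in mm, a list of three; "turn": the turn, a rotation vector about the world's x, y, z in rad, a list of three; "hand": the opening, from 0 (shut) to 1 (fully open). A call has 1 to 8 rows; each row is the pose to reach, as a shift and turn from the pose commanded when the call began; what a row does not reach only later rows make up. A row lasts 1/8 s, in which the tool goes at most 62.5 mm and 10.7 degrees, less where a joint would pass 70% of its speed; a pose out of reach is approached as far as the arm can. A call with a gripper value outside its range is refused whole. The fingers move at their own pace and stop on an object; "squeeze" is the grip in N (left out, the last holds). Time passes only in rows, so rows that repeat a pose let the fingers close. It gives the time, the measured TCP pose, the force and the opening at its end, in the units of the state.
- read_state(): the state, without advancing time (a new reading comes with each control period).
- camera(name): name is "scene" or "top" or "wrist"; returns the picture (384x512x3 uint8, red, green, blue); there is no depth.
- get_calibration(name): a dict with "intrinsics" (3x3 intrinsics, pixels), "pose" (4x4, takes a point from camera to world coordinates). Camera axes: x right, y down, z forward; pixel columns grow to the right and rows downward; lengths in mm; the calibration is good to about 2 mm. A picture is of the moment at which its call begins: read the wrist's pose just before it. get_calibration takes no time and is no camera call; for the wrist camera it gives the pose at the moment of the call.
- sign_off(): hands the job in, once; it reports no verdict.
The state is a dict: "clock": time; "joints": joint angles; "qd": joint speeds; "effort": joint torques, N m; "eef_pos": TCP position; "eef_rot": TCP orientation; "wrist_force": force on the tool from outside, world axes, zero at the start; "moment": the same for the moment, N m; "finger_gap": finger opening in mm.
Only numpy, scipy, OpenCV 4.12 (cv2) and the standard library are available. Lean on these libraries where they do the work, as an engineer would, in place of code of your own. Each camera call takes 0.05 s, during which the arm holds its last target.

### The job

Three dried mushrooms have spilled on the market stall's counter. With the fingers, sweep all three along the counter through the open mouth of the steel scoop pan, until each lies completely inside it. Push only: do not pick any of them up, and leave the weight, dish, jar and bottle standing where they are.

Things in the scene. Friction and masses are not known exactly. Their poses are not given: they have to be found in the camera images.
- pan: fixed steel scoop pan, black handle behind. Walls 30 mm high, 4 mm thick at back, left and right; open mouth towards the robot. Inside 130 deep x 240 wide (mm). Floor flush with the counter, no step. Origin: centre of the inner floor, counter height z=0. +x from mouth to back (mouth at x=-65, back wall at +65), y along the mouth (side walls' inner faces at -120, +120). Yaw within 0.3 rad of ahead.
- mushroom_large: dried mushroom cap, dark brown with pale cracks, hard and rigid: a dome, flat underside on the counter, rim nearly upright from 4 to 12 mm height; 52 mm across, 30 mm high, about 22 g. Loose, slides when pushed. Origin: centre of its underside, z up; yaw has no meaning. Starts on the counter in front of the pan's mouth.
- mushroom_medium: dried mushroom cap, dark brown with pale cracks, hard and rigid: a dome, flat underside on the counter, rim nearly upright from 4 to 12 mm height; 44 mm across, 26 mm high, about 16 g. Loose, slides when pushed. Origin: centre of its underside, z up; yaw has no meaning. Starts on the counter in front of the pan's mouth.
- mushroom_small: dried mushroom cap, dark brown with pale cracks, hard and rigid: a dome, flat underside on the counter, rim nearly upright from 4 to 12 mm height; 36 mm across, 24 mm high, about 12 g. Loose, slides when pushed. Origin: centre of its underside, z up; yaw has no meaning. Starts on the counter in front of the pan's mouth.
- weight: brass scale weight with a knob on top, 40 mm across, 54 mm high, 0.3 kg, standing to one side in front of the pan's mouth. Origin: centre of its underside. To be left alone.
- dish: small white ceramic dish, 60 mm across, 28 mm high, to the other side in front of the pan's mouth. Origin: centre of its underside. To be left alone.
- jar: closed amber jar with a red lid, 60 mm across, 90 mm high, beside the pan. Origin: centre of its underside. To be left alone.
- bottle: amber bottle with a white cap, 54 mm across, 170 mm high, on the pan's other side. Origin: centre of its underside. To be left alone.
Mind the look-alikes: they are no part of the job. What is shaped like the mushroom_small but orange is not meant.

How it is judged:
By the outcome, as a careful person would: the job done as asked, in the order asked, and still so for the second after the job is handed in, with the robot touching nothing.
It also fails if it takes over 59 s, if anything falls off the work surface, if the arm or the gripper's body presses on something with over 40 N, if the wrist force passes 120 N, or if a joint passes its speed limit or range.

## Working session

There is one attempt and no reset: what is moved stays moved. The work goes in short steps, Python scripts to look and compute and a tool call to move; the robot and the scene stay as the last step left them, time stands still between calls to the robot, and variables do not carry over. Pictures are saved under pics/ and viewed, and the job is handed in when it is done.

Besides the shell and the picture viewer there is one more tool, called after "Request:" as name([rows], argument=value, ...), one row to a line, values as JSON. carry_out: Moves the arm, as the interface text tells. Its arguments: {"type":"object","properties":{"series":{"type":"array"},"squeeze":{"type":"number"}},"required":["series"]}

```bash
mkdir -p pics; ls; python3 - <<'E'
from cell import *
import cv2
for n in ("top","scene"):
    im=camera(n); cv2.imwrite(f"pics/{n}0.png",im[:,:,::-1]); c=get_calibration(n); print(n,c)
print(read_state())
E
```

```text
pics
top {'intrinsics': array([[428.49529878,   0.        , 260.64930786],
       [  0.        , 428.49529878, 190.72108382],
       [  0.        ,   0.        ,   1.        ]]), 'pose': array([[-1.67719378e-02, -9.94814647e-01,  1.00312112e-01,
         5.20987565e+02],
       [-9.99562063e-01,  1.91286530e-02,  2.25782451e-02,
         3.08938191e+01],
       [-2.43800045e-02, -9.98895011e-02, -9.94699805e-01,
         9.10488385e+02],
       [ 0.00000000e+00,  0.00000000e+00,  0.00000000e+00,
         1.00000000e+00]])}
scene {'intrinsics': array([[392.98923632,   0.        , 253.89009313],
       [  0.        , 392.98923632, 188.81873866],
       [  0.        ,   0.        ,   1.        ]]), 'pose': array([[-7.27190626e-01,  4.54197892e-01, -5.14682492e-01,
         1.15383943e+03],
       [ 6.86435422e-01,  4.80671180e-01, -5.45675386e-01,
         6.15379367e+02],
       [-4.51569164e-04, -7.50106320e-01, -6.61317099e-01,
         7.34988079e+02],
       [ 0.00000000e+00,  0.00000000e+00,  0.00000000e+00,
         1.00000000e+00]])}
{'clock': 0.1, 'joints': array([ 1.23539849e+00,  3.00399586e-01,  1.52149119e+00, -1.49618582e-05,
        1.32066231e+00, -6.65842838e-02]), 'qd': array([ 0.00062415, -0.0014296 , -0.00037018, -0.00022907, -0.00019876,
       -0.00089343]), 'effort': array([ 4.95233071e-04, -5.32652521e+01, -3.53282189e+01,  7.09455041e-02,
        2.33963592e-02, -9.99479539e-05]), 'eef_pos': array([146.00087828, 530.04534547, 204.96357486]), 'eef_rot': array([-3.14063338e+00, -4.94420084e-05,  2.87278279e+00]), 'wrist_force': array([0.22462837, 0.28648563, 0.44492761]), 'moment': array([ 0.03221212, -0.09715016, -0.02883181]), 'finger_gap': 93.98281622807104}
```

View pics/top0.png

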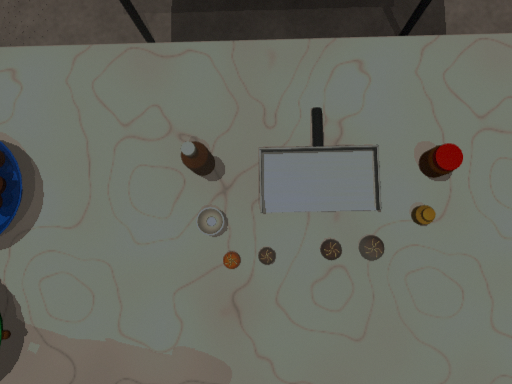

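View pics/scene0.png

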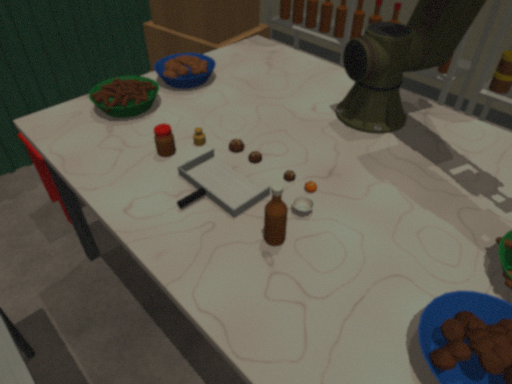

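The top view shows the pan with corners near (262,148), (378,146), (380,211) and (262,213). The large mushroom is near (371,247), medium (331,249), small (267,256) and the orange decoy (232,260). The dish is at (211,221) and the weight at (424,214). I'll measure these next.

```bash
cat > h.py <<'E'
import numpy as np,cv2
from cell import *
def ray(n,u,v,z,c=None):
    c=c or get_calibration(n); K=c["intrinsics"];P=c["pose"]
    d=P[:3,:3]@np.linalg.solve(K,[u,v,1.]); o=P[:3,3]
    return o+d*(z-o[2])/d[2]
def proj(n,p):
    c=get_calibration(n);P=c["pose"];q=P[:3,:3].T@(np.array(p)-P[:3,3]);q=c["intrinsics"]@q;return q[:2]/q[2]
def mush(im,n="top",box=(230,210,420,290)):
    x0,y0,x1,y1=box
    b=cv2.GaussianBlur(im,(3,3),0).max(2); m=(b<95).astype(np.uint8)
    s=np.zeros_like(m); s[y0:y1,x0:x1]=m[y0:y1,x0:x1]
    k,l,st,ce=cv2.connectedComponentsWithStats(s)
    return [(ce[i],st[i]) for i in range(1,k) if st[i][4]>60]
E
python3 - <<'E'
from h import *
im=cv2.imread("pics/top0.png")[:,:,::-1]
for c,st in mush(im): print(c,st,ray("top",*c,8)[:2].round(1), "diam", (st[2]*860/428, st[3]*860/428))
for nm,u,v,z in [("orange",232,260,8),("dish",211.5,221,20),("weight",424.5,214,50),("jar lid",448.5,157.5,90),("bottle cap",188,148,170)]: print(nm,ray("top",u,v,z)[:2].round(1))
big=cv2.resize(im[130:280,190:450],None,fx=3,fy=3,interpolation=cv2.INTER_CUBIC)
cv2.imwrite("pics/crop0.png",big[:,:,::-1])
E
```

```text
[414.67032967 216.65934066] [411 210   9  16  91] [ 551.4 -269.1] diam (np.float64(18.08411214953271), np.float64(32.149532710280376))
[371.12569316 247.4103512 ] [358 235  27  26 541] [ 489.3 -176.1] diam (np.float64(54.25233644859813), np.float64(52.242990654205606))
[330.66149871 249.19379845] [320 239  22  22 387] [486.9 -92.3] diam (np.float64(44.205607476635514), np.float64(44.205607476635514))
[266.67924528 255.52075472] [258 247  18  18 265] [476.   41.1] diam (np.float64(36.16822429906542), np.float64(36.16822429906542))
[236.21126761 258.42253521] [230 251  11  18  71] [471.  104.8] diam (np.float64(22.102803738317757), np.float64(36.16822429906542))
orange [467.9 113.6]
dish [549.5 154.4]
weight [ 555.  -274.8]
jar lid [ 660.9 -312.1]
bottle cap [673.8 174.5]
```

View pics/crop0.png

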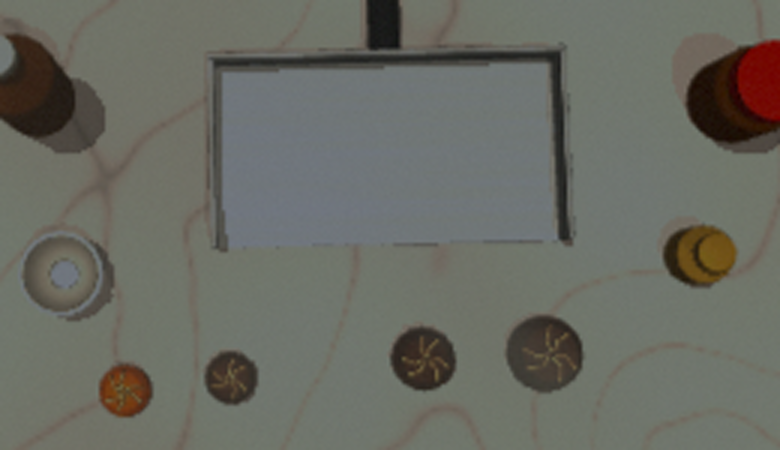

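```bash
python3 - <<'E'
from h import *
f=lambda x,y,z:ray("top",190+(x+.5)/3-.5,130+(y+.5)/3-.5,z)[:2].round(1)
for n,p in dict(FL=(225,248,0),FR=(560,242,0),BL=(222,71,0),BR=(552,66,0),topBLout=(207,52,30),topBRout=(565,45,30),topFRout=(573,243,30),topFLout=(213,250,30)).items(): print(n,f(*p))
E
```

```text
FL [566.5  43.8]
FR [ 566.5 -192.1]
BL [693.6  43.7]
BR [ 692.2 -192. ]
topBLout [701.6  53.5]
topBRout [ 701.1 -194.2]
topFRout [ 564.1 -193.6]
topFLout [563.8  51.6]
```

Mushroom diameters and the 248 mm outer pan width match the spec. The pan interior spans x 565..695 and y -191..48, with yaw about 0. I'll push each mushroom with the two fingers partly open, so they form a two-point cradle, starting with the small one.

Request:
carry_out([
  {"delta_pos": [34,-60,-13],"turn": [0,0,0.07],"hand": 0.22},
  {"delta_pos": [68,-120,-26],"turn": [0,0,0.07],"hand": 0.22},
  {"delta_pos": [102,-180,-40],"turn": [0,0,0.07],"hand": 0.22},
  {"delta_pos": [136,-240,-53],"turn": [0,0,0.07],"hand": 0.22},
  {"delta_pos": [170,-300,-66],"turn": [0,0,0.07],"hand": 0.22},
  {"delta_pos": [204,-360,-80],"turn": [0,0,0.07],"hand": 0.22},
  {"delta_pos": [238,-420,-100],"turn": [0,0,0.07],"hand": 0.22},
  {"delta_pos": [271,-477,-120],"turn": [0,0,0.07],"hand": 0.22},
])

```text
clock: 1.1
eef_pos: [388.1, 103.1, 102.0]
eef_rot: [3.141, 0.001, 2.943]
wrist_force: [1.0, 0.5, 0.6]
finger_gap: 20.9
```

```bash
python3 -c "
from cell import *
s=read_state();print(s['clock'],s['eef_pos'],s['eef_rot'],s['finger_gap'])"
```

```text
1.1 [388.11960968 103.07647936 101.96330433] [3.14127175e+00 7.68253958e-04 2.94271986e+00] 20.896560238232134
```

Request:
carry_out([
  {"delta_pos": [0,0,0],"turn": [0,0,0],"hand": 0.22},
  {"delta_pos": [0,0,0],"turn": [0,0,0],"hand": 0.22},
])

```text
clock: 1.35
eef_pos: [387.2, 105.2, 102.2]
eef_rot: [-3.142, -0.001, 2.942]
wrist_force: [-0.4, -0.3, 0.3]
finger_gap: 20.4
```

Request:
carry_out([
  {"delta_pos": [30,-52,0],"turn": [0,0,0],"hand": 0.22},
  {"delta_pos": [30,-52,-30],"turn": [0,0,0],"hand": 0.22},
  {"delta_pos": [30,-52,-60],"turn": [0,0,0],"hand": 0.22},
  {"delta_pos": [30,-52,-85],"turn": [0,0,0],"hand": 0.22},
  {"delta_pos": [30,-52,-96],"turn": [0,0,0],"hand": 0.22},
  {"delta_pos": [30,-52,-96],"turn": [0,0,0],"hand": 0.22},
  {"delta_pos": [30,-52,-96],"turn": [0,0,0],"hand": 0.22},
])

```text
clock: 2.22
eef_pos: [417.9, 53.4, 7.1]
eef_rot: [3.141, 0.001, 2.944]
wrist_force: [-0.2, -0.8, -0.2]
finger_gap: 20.7
```

```bash
python3 - <<'E'
from h import *
im=camera("top"); cv2.imwrite("pics/top1.png",cv2.resize(im[130:280,190:450],None,fx=3,fy=3)[:,:,::-1]); print(read_state()['eef_pos'],proj("top",read_state()['eef_pos']))
E
```

```text
[417.91149824  53.24824655   7.08307413] [261.32869171 283.87050561]
```

View pics/top1.png

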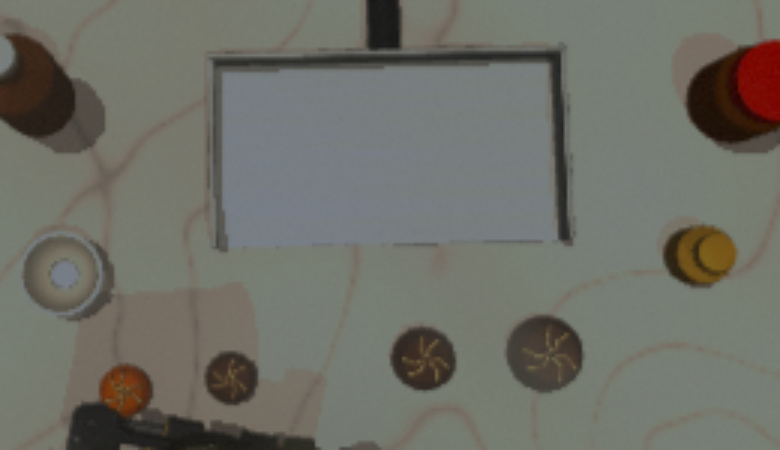

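The gripper is behind the small mushroom with everything else untouched. Starting the push.

Request:
carry_out([
  {"delta_pos": [15,-3,-1],"turn": [0,0,0],"hand": 0.22},
  {"delta_pos": [28,-6,-1],"turn": [0,0,0],"hand": 0.22},
  {"delta_pos": [38,-8,-1],"turn": [0,0,0],"hand": 0.22},
  {"delta_pos": [50,-10,-1],"turn": [0,0,0],"hand": 0.22},
  {"delta_pos": [63,-13,-1],"turn": [0,0,0],"hand": 0.22},
  {"delta_pos": [76,-15,-1],"turn": [0,0,0],"hand": 0.22},
  {"delta_pos": [88,-18,-1],"turn": [0,0,0],"hand": 0.22},
  {"delta_pos": [98,-20,-1],"turn": [0,0,0],"hand": 0.22},
])

```text
clock: 3.28
eef_pos: [516.1, 32.8, 5.1]
eef_rot: [-3.142, -0.0, 2.943]
wrist_force: [-0.0, -0.6, -0.1]
finger_gap: 20.9
```

```bash
python3 - <<'E'
from h import *
im=camera("top"); cv2.imwrite("pics/top2.png",cv2.resize(im[130:280,190:450],None,fx=3,fy=3)[:,:,::-1]); 
cv2.imwrite("pics/wr2.png",camera("wrist")[:,:,::-1]); print(read_state()['eef_pos'])
E
```

```text
[516.24060232  32.7614347    5.18392686]
```

View pics/top2.png

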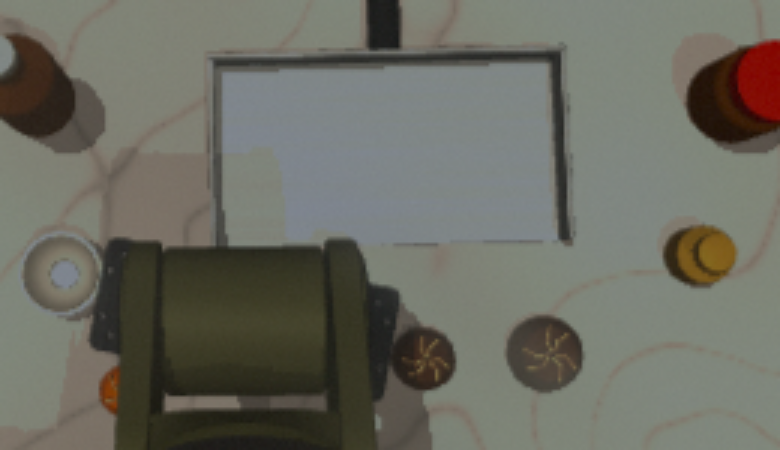

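View pics/wr2.png

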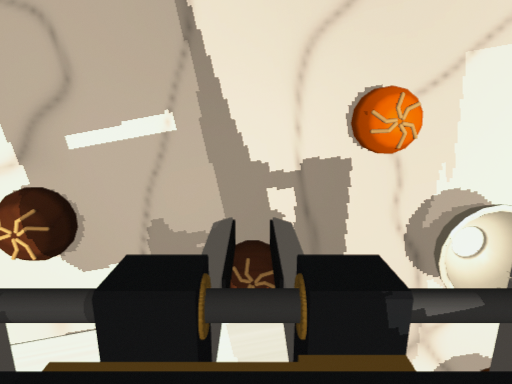

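The wrist view shows the small mushroom cradled between the fingers at (253,265), and the orange decoy is undisturbed. I'll continue into the pan, then back off.

Request:
carry_out([
  {"delta_pos": [13,-3,0],"turn": [0,0,0],"hand": 0.22},
  {"delta_pos": [26,-5,0],"turn": [0,0,0],"hand": 0.22},
  {"delta_pos": [39,-8,0],"turn": [0,0,0],"hand": 0.22},
  {"delta_pos": [52,-10,0],"turn": [0,0,0],"hand": 0.22},
  {"delta_pos": [65,-13,0],"turn": [0,0,0],"hand": 0.22},
  {"delta_pos": [78,-16,0],"turn": [0,0,0],"hand": 0.22},
  {"delta_pos": [90,-18,0],"turn": [0,0,0],"hand": 0.22},
  {"delta_pos": [100,-20,0],"turn": [0,0,0],"hand": 0.22},
])

```text
clock: 4.38
eef_pos: [616.3, 12.8, 5.1]
eef_rot: [3.142, 0.0, 2.943]
wrist_force: [1.0, -0.6, -0.7]
finger_gap: 21.1
```

Request:
carry_out([
  {"delta_pos": [3,-1,0],"turn": [0,0,0],"hand": 0.22},
  {"delta_pos": [0,0,0],"turn": [0,0,0],"hand": 0.22},
  {"delta_pos": [-20,4,0],"turn": [0,0,0],"hand": 0.22},
  {"delta_pos": [-25,5,50],"turn": [0,0,0],"hand": 0.22},
  {"delta_pos": [-65,-10,95],"turn": [0,0,0.1],"hand": 0.27},
  {"delta_pos": [-115,-40,95],"turn": [0,0,0.2],"hand": 0.27},
  {"delta_pos": [-165,-75,95],"turn": [0,0,0.2],"hand": 0.27},
  {"delta_pos": [-190,-105,95],"turn": [0,0,0.2],"hand": 0.27},
])

```text
clock: 5.38
eef_pos: [423.0, -92.5, 100.4]
eef_rot: [-3.141, 0.0, -3.14]
wrist_force: [1.1, -0.4, 0.7]
finger_gap: 25.2
```

```bash
python3 - <<'E'
from h import *
im=camera("top"); cv2.imwrite("pics/top3.png",cv2.resize(im[130:280,190:450],None,fx=3,fy=3)[:,:,::-1]); print(read_state()['eef_pos'])
for c,st in mush(im,box=(266,155,400,290)): print(c,st,ray("top",*c,8)[:2].round(1))
E
```

```text
[421.53437335 -94.56603613 100.24660631]
[376.55555556 182.38697318] [373 155   8  56 261] [ 625.  -193.2]
[282.04255319 176.11914894] [274 168  17  17 235] [642.3   5.5]
[371.13307985 247.45247148] [359 235  26  26 526] [ 489.2 -176.1]
[330.68351064 249.29787234] [320 239  22  22 376] [486.7 -92.3]
[346.87384259 280.89351852] [ 295  268  105   22 1728] [ 421.6 -123.4]
```

View pics/top3.png

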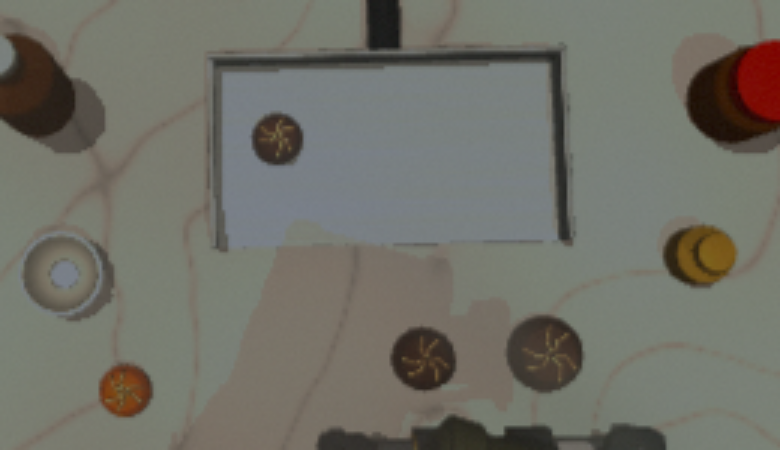

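The small mushroom is inside the pan at (642, 5). Next is the medium one.

Request:
carry_out([
  {"delta_pos": [2,-3,-30],"turn": [0,0,0.1],"hand": 0.27},
  {"delta_pos": [2,-3,-65],"turn": [0,0,0.1],"hand": 0.27},
  {"delta_pos": [2,-3,-90],"turn": [0,0,0.1],"hand": 0.27},
  {"delta_pos": [4,-3,-95],"turn": [0,0,0.1],"hand": 0.27},
  {"delta_pos": [12,-3,-95],"turn": [0,0,0.1],"hand": 0.27},
  {"delta_pos": [24,-2,-95],"turn": [0,0,0.1],"hand": 0.27},
  {"delta_pos": [36,-1,-95],"turn": [0,0,0.1],"hand": 0.27},
  {"delta_pos": [46,0,-95],"turn": [0,0,0.1],"hand": 0.27},
])

```text
clock: 6.42
eef_pos: [472.5, -91.9, 5.5]
eef_rot: [-3.141, 0.001, -3.04]
wrist_force: [-1.1, 0.3, -0.0]
finger_gap: 25.4
```

```bash
python3 - <<'E'
from h import *
print(read_state()['eef_pos'])
cv2.imwrite("pics/wr4.png",camera("wrist")[:,:,::-1])
E
```

```text
[472.50851692 -91.92974424   5.54891786]
```

View pics/wr4.png

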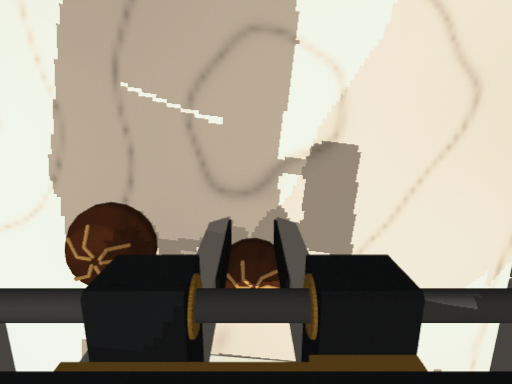

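The medium mushroom is cradled at (253,265) in the wrist view. Pushing on.

Request:
carry_out([
  {"delta_pos": [13,1,0],"turn": [0,0,0],"hand": 0.27},
  {"delta_pos": [26,3,0],"turn": [0,0,0],"hand": 0.27},
  {"delta_pos": [39,4,0],"turn": [0,0,0],"hand": 0.27},
  {"delta_pos": [52,5,0],"turn": [0,0,0],"hand": 0.27},
  {"delta_pos": [65,7,0],"turn": [0,0,0],"hand": 0.27},
  {"delta_pos": [78,8,0],"turn": [0,0,0],"hand": 0.27},
  {"delta_pos": [91,9,0],"turn": [0,0,0],"hand": 0.27},
  {"delta_pos": [104,10,0],"turn": [0,0,0],"hand": 0.27},
])

```text
clock: 7.48
eef_pos: [576.2, -81.9, 5.1]
eef_rot: [3.142, -0.0, -3.04]
wrist_force: [-0.3, -0.3, 0.2]
finger_gap: 25.9
```

Request:
carry_out([
  {"delta_pos": [13,1,0],"turn": [0,0,0],"hand": 0.27},
  {"delta_pos": [25,3,0],"turn": [0,0,0],"hand": 0.27},
  {"delta_pos": [35,4,0],"turn": [0,0,0],"hand": 0.27},
  {"delta_pos": [38,4,0],"turn": [0,0,0],"hand": 0.27},
  {"delta_pos": [38,4,0],"turn": [0,0,0],"hand": 0.27},
  {"delta_pos": [15,2,0],"turn": [0,0,0],"hand": 0.27},
  {"delta_pos": [10,1,50],"turn": [0,0,0],"hand": 0.27},
  {"delta_pos": [-20,-20,95],"turn": [0,0,0.1],"hand": 0.3},
])

```text
clock: 8.48
eef_pos: [555.2, -101.6, 101.5]
eef_rot: [-3.142, 0.0, -2.937]
wrist_force: [-0.1, -1.3, 1.5]
finger_gap: 27.7
```

Request:
carry_out([
  {"delta_pos": [-45,-25,0],"turn": [0,0,0],"hand": 0.3},
  {"delta_pos": [-90,-50,0],"turn": [0,0,0],"hand": 0.3},
  {"delta_pos": [-130,-75,0],"turn": [0,0,0],"hand": 0.3},
  {"delta_pos": [-155,-90,0],"turn": [0,0,0],"hand": 0.3},
  {"delta_pos": [-155,-90,0],"turn": [0,0,0],"hand": 0.3},
])

```text
clock: 9.1
eef_pos: [399.2, -192.7, 100.5]
eef_rot: [-3.141, 0.0, -2.943]
wrist_force: [-0.5, 0.4, 0.9]
finger_gap: 28.2
```

```bash
python3 - <<'E'
from h import *
im=camera("top"); cv2.imwrite("pics/top5.png",cv2.resize(im[130:280,190:450],None,fx=3,fy=3)[:,:,::-1]); print(read_state()['eef_pos'])
for c,st in mush(im,box=(266,155,372,290)): print(c,st,ray("top",*c,8)[:2].round(1))
E
```

```text
[ 400.16497133 -192.32295821  100.5476274 ]
[321.03825137 176.05191257] [311 166  21  21 366] [640.8 -77. ]
[282.0617284  176.10699588] [274 168  17  17 243] [642.3   5.4]
[365.85090909 247.35272727] [359 235  13  26 275] [ 489.6 -165.2]
```

View pics/top5.png

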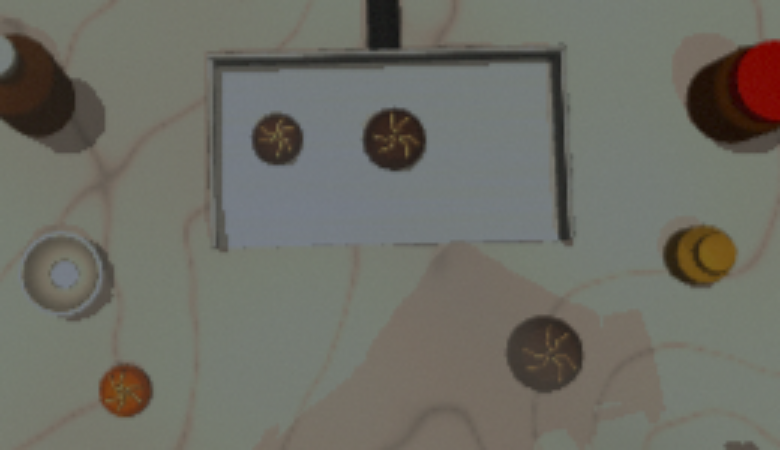

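The medium mushroom is inside at (641, -77). For the large one I'll shift it toward +y before it enters the mouth, to keep the fingers clear of the right wall.

Request:
carry_out([
  {"delta_pos": [26,0,-35],"turn": [0,0,0],"hand": 0.3},
  {"delta_pos": [30,0,-70],"turn": [0,0,0],"hand": 0.3},
  {"delta_pos": [30,0,-90],"turn": [0,0,0],"hand": 0.3},
  {"delta_pos": [30,0,-95],"turn": [0,0,0],"hand": 0.3},
  {"delta_pos": [42,4,-95],"turn": [0,0,0],"hand": 0.3},
  {"delta_pos": [53,8,-95],"turn": [0,0,0],"hand": 0.3},
  {"delta_pos": [64,12,-95],"turn": [0,0,0],"hand": 0.3},
  {"delta_pos": [75,16,-95],"turn": [0,0,0],"hand": 0.3},
])

```text
clock: 10.15
eef_pos: [476.4, -175.7, 5.6]
eef_rot: [-3.141, 0.001, -2.94]
wrist_force: [-0.4, 0.1, 0.7]
finger_gap: 27.9
```

```bash
python3 - <<'E'
from h import *
print(read_state()['eef_pos'])
cv2.imwrite("pics/wr6.png",camera("wrist")[:,:,::-1])
E
```

```text
[ 476.44626605 -175.70442051    5.56787511]
```

View pics/wr6.png

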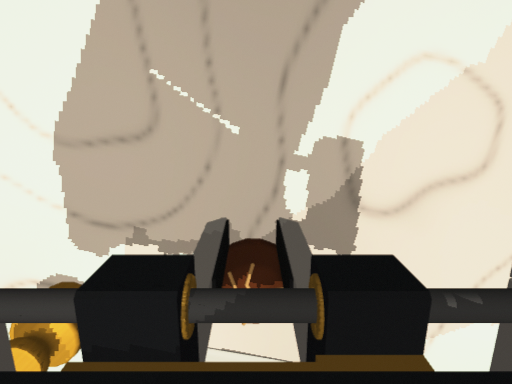

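The large mushroom is cradled and the weight at lower left is clear of the gripper. Continuing.

Request:
carry_out([
  {"delta_pos": [12,5,0],"turn": [0,0,0],"hand": 0.3},
  {"delta_pos": [24,10,0],"turn": [0,0,0],"hand": 0.3},
  {"delta_pos": [36,15,0],"turn": [0,0,0],"hand": 0.3},
  {"delta_pos": [48,20,0],"turn": [0,0,0],"hand": 0.3},
  {"delta_pos": [60,24,0],"turn": [0,0,0],"hand": 0.3},
  {"delta_pos": [73,25,0],"turn": [0,0,0],"hand": 0.3},
  {"delta_pos": [86,26,0],"turn": [0,0,0],"hand": 0.3},
  {"delta_pos": [98,27,0],"turn": [0,0,0],"hand": 0.3},
])

```text
clock: 11.2
eef_pos: [574.2, -149.1, 5.2]
eef_rot: [-3.142, -0.0, -2.941]
wrist_force: [-0.9, -0.3, 0.3]
finger_gap: 28.3
```

Request:
carry_out([
  {"delta_pos": [12,1,0],"turn": [0,0,0],"hand": 0.3},
  {"delta_pos": [24,1,0],"turn": [0,0,0],"hand": 0.3},
  {"delta_pos": [31,1,0],"turn": [0,0,0],"hand": 0.3},
  {"delta_pos": [33,1,0],"turn": [0,0,0],"hand": 0.3},
  {"delta_pos": [33,1,0],"turn": [0,0,0],"hand": 0.3},
  {"delta_pos": [10,-3,0],"turn": [0,0,0],"hand": 0.3},
  {"delta_pos": [5,-4,50],"turn": [0,0,0],"hand": 0.3},
  {"delta_pos": [-25,-10,100],"turn": [0,0,0],"hand": 0.3},
])

```text
clock: 12.2
eef_pos: [548.0, -158.9, 106.3]
eef_rot: [3.141, -0.0, -2.94]
wrist_force: [-0.4, -1.1, 0.7]
finger_gap: 27.9
```

Request:
carry_out([
  {"delta_pos": [-45,0,20],"turn": [0,0,0],"hand": 0.3},
  {"delta_pos": [-90,0,40],"turn": [0,0,0],"hand": 0.3},
  {"delta_pos": [-135,0,60],"turn": [0,0,0],"hand": 0.3},
  {"delta_pos": [-170,0,80],"turn": [0,0,0],"hand": 0.3},
  {"delta_pos": [-190,0,80],"turn": [0,0,0],"hand": 0.3},
  {"delta_pos": [-190,0,80],"turn": [0,0,0],"hand": 0.3},
])

```text
clock: 12.95
eef_pos: [357.7, -159.1, 185.6]
eef_rot: [-3.141, 0.001, -2.941]
wrist_force: [0.8, 1.0, 0.5]
finger_gap: 28.4
```

```bash
python3 - <<'E'
from h import *
im=camera("top"); cv2.imwrite("pics/top7.png",cv2.resize(im[130:280,190:450],None,fx=3,fy=3)[:,:,::-1]); cv2.imwrite("pics/sc7.png",camera("scene")[:,:,::-1]); print(read_state()['eef_pos'],read_state()['wrist_force'])
for c,st in mush(im,box=(266,155,372,290)): print(c,st,ray("top",*c,8)[:2].round(1))
a=cv2.imread("pics/top0.png")[:,:,::-1]
for n,(x,y,w,h) in dict(dish=(195,203,36,36),weight=(408,202,30,26),jar=(415,140,52,42),bottle=(176,136,44,46),orange=(222,250,20,20)).items():
    print(n,np.abs(a[y:y+h,x:x+w].astype(int)-im[y:y+h,x:x+w]).mean().round(2))
E
```

```text
[ 358.75277778 -159.10495783  185.28002798] [ 1.21233042 -0.09038211 -0.69748821]
[352.7148289  177.11977186] [340 165  26  26 526] [ 637.1 -143.7]
[282.072 176.004] [274 167  17  18 250] [642.5   5.4]
[321.02419355 176.06451613] [311 166  21  21 372] [640.7 -77. ]
dish 1.39
weight 1.55
jar 1.89
bottle 1.5
orange 1.51
```

View pics/top7.png

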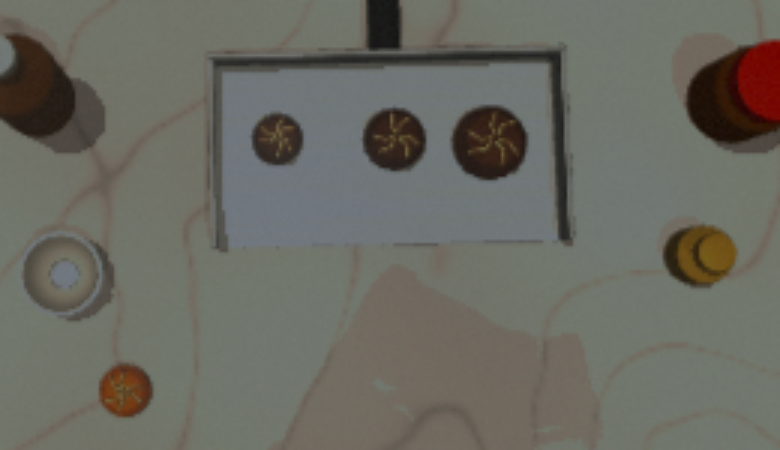

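View pics/sc7.png

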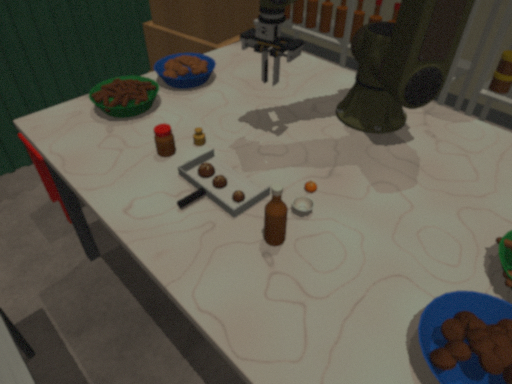

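All three mushrooms sit well inside the pan in both views, and the bystanders show only noise-level image differences. The arm is clear, so I'm handing in.

```bash
python3 -c "
from cell import *
print(sign_off())"
```

```text
the job is handed in; nothing more can be done
None
```

All three mushrooms are completely inside the scoop pan, and I handed the job in at about 13 s. I pushed each one along the counter with the partly open fingers cradling it from behind, and nothing was lifted.

- **Mushrooms:** The last top picture put the small one at (642, 5), the medium at (641, -77) and the large at (637, -144) mm. The pan's interior measured x 565..695, y -191..48, so each has at least 20 mm to spare to every wall and the mouth.
- **Other objects:** The weight, dish, jar, bottle and the orange look-alike showed no change beyond image noise between the first and last top pictures.
- **Forces:** Wrist force stayed under about 2 N at every reading, and the arm was clear of everything at hand-in.

No check failed or disagreed. The first approach move stopped short of its target because of the speed cap, and the next call made up the difference.

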